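# Zero the depth comparator on its master and swap in the blue spacer

## Robot

A 7-joint arm with a two-finger parallel gripper is mounted at the origin on the work surface. World frame = base frame: x ahead of the robot, y to its left, z up, the work surface at z = 0. Lengths are in mm, angles in rad, forces in N, time in s.
With the tool pointing down it reaches from about 400 to 875 mm from the base axis. Payload 4.4 kg.
Tool frame: the origin (TCP) lies on the centre line of the jaws, within the pads' length; the fingertips stand 8 mm ahead of it and the grasp point (between the pads) lies 11 mm behind it; z points along the fingers, y is the direction in which the jaws open and shut (so a half turn about z gives the same grasp; the last joint's range is limited). The gripper opens to 85 mm and grips with 20 to 120 N. Pads are 22 mm wide; open, the fingers measure 114 mm over their backs; the gripper's body (76 mm by 85 mm) begins 54 mm behind the grasp point. The pads swing forward as they close: fully open they stand 13 mm farther back than shut.
Start: joints at [-1.394, 0.628, 0.038, 1.517, -0.027, 0.996, -0.02], TCP at [156.249, 630.955, 239.313] pointing down, gripper open.
Joint ranges: [-3.06, 3.06], [-0.37, 2.12], [-1.25, 1.32], [0.18, 2.47], [-1.1, 4.24], [0.23, 1.98], [-2.94, 2.94]. Speed limits (rad/s): [2.57, 2.57, 3.14, 3.14, 3.14, 3.14, 3.14].

## Interface

Orientations are given as a unit quaternion [w, x, y, z].
In Python, from rig import get_state, cams, workorder gives the robot as it stands.
- The arm moves only by the tool send_rows, never from a script. Its arguments are lists of equal length, an entry for each row: "xyz": the shift along the tool's x, y, z in units of 30 mm (1.0 is 30 mm), a list of three; "twist": the turn, a rotation vector about the tool's x, y, z in units of 5 degrees (1.0 is 5 degrees), a list of three. A call has exactly 8 rows; each row shifts and turns the commanded pose from where the row before left it, along the tool's axes as they then stand; what a row does not reach is not made up. A row lasts 1/10 s, in which the tool goes at most 50 mm and 8.59 degrees, less where a joint would pass 70% of its speed; a pose out of reach is approached as far as the arm can. A call is refused whole if a number of a shift passes 1 or a number of a turn 1, either way. A call with a gripper value outside its range is refused whole. "gripper" is the opening, from 0 (shut) to 1 (fully open), set as the call begins (left out, the last holds). The fingers move at their own pace and stop on an object; the grip force is fixed at half the most. Time passes only in rows, so rows that do not move let the fingers close, or fill a call up. It gives the time, the measured TCP pose, the force and the opening at its end, in the units of the state.
- get_state(): the state, without advancing time (a new reading comes with each control period).
- cams.capture(name): name is "scene" or "side" or "wrist"; returns a dict with "frame" (400x640x3 uint8, red, green, blue), "depth" (400x640 float32, mm along the optical axis (not along the pixel's ray), 0 where there is no reading), "fx", "fy", "cx", "cy" (pixels), "dist_coeffs" ([k1, k2, p1, p2, k3] as OpenCV has them; the pictures are not rectified), "T" (4x4, takes a point from camera to world coordinates); the wrist camera has in their place "mount" (4x4, takes a point from camera to tool coordinates, whose origin is the TCP and whose axes are the flange's). Camera axes: x right, y down, z forward; pixel columns grow to the right and rows downward; lengths in mm; the calibration is good to about 2 mm. A picture is of the moment at which its call begins: read the wrist's pose just before it.
- workorder.finish_job(): hands the job in, once; it reports no verdict.
The state is a dict: "t": time; "joint_positions": joint angles; "dq": joint speeds; "tau": joint torques, N m; "eef_pos": TCP position; "ee_rot": TCP orientation; "force": force on the tool from outside, world axes, zero at the start; "torque": the same for the moment, N m; "gripper_width": opening from 0.0 (shut) to 1.0 (fully open).
Only numpy, scipy, OpenCV 4.12 (cv2) and the standard library are available. Lean on these libraries where they do the work, as an engineer would, in place of code of your own. Each camera call takes 0.05 s, during which the arm holds its last target.

## Task

The white master block is sitting on the comparator's dark anvil: press the red zero button all the way down with the master in place, then move the master onto the yellow parking pad. Put the blue microscope-stage spacer on the anvil in its place, centred, upright and set down gently. Do not press the zero button at any time when the master is off the anvil.

Things in the scene. Friction and masses are not known exactly. Their poses are not given: they have to be found in the camera images.
- comparator: Fixed grey plate 130 x 300 x 14 mm; origin on the bench below the anvil's centre, z up, y along the plate. Dark anvil pad 64 x 74 mm at the origin, top at z=20 mm; a sprung brass tip (6 mm) in its centre stands up 5 mm, under 1 N: a block's weight seats it. Yellow parking pad, same size and top height, centred at y=+100 mm. White display box 50 x 120 mm, 48 mm high, at x=+95 mm.
- zero (a joint): Travel of the red zero button, 28 mm across, in a 44 mm round housing centred at x=0, y=-105 mm in the comparator's frame; its top is 36 mm above the bench when up, the housing's 26 mm. Pressed straight down: 0 is up, 0.006 m fully down. 5 N takes it fully down; it springs up by itself.
- master_center (a point): Centre (half-way up) of the white ceramic master block, 40 (its x) by 50 (its y) by 46 mm high, about 0.55 kg, flat underside; it starts on the anvil. z up. Grip it across the 40 mm.
- spacer_center (a point): Centre (half-way up) of the blue spacer, 40 (its x) by 50 (its y) by 46 mm high, about 0.24 kg, two black dots on top; a 30 x 40 mm, 3 mm deep hollow underneath goes over the anvil's tip. It starts upright on the bench in any of three places; the green and orange spacers of the same shape are not wanted. z up. Grip it across the 40 mm.
Things that resemble listed ones, but are neither listed nor needed, are in the scene too. Of the things like the part that bears master_center, leave any that is pink; of the rest the larger one is meant. Of the things that look like the part that bears spacer_center, the middle-sized one is meant.

How it is judged (in metres and radians):
On the way, in this order (a step that is already met when the one before it is completed fails the run):
1. the zero button is pressed down while the master sits on the anvil (value of joint zero above 0.0045 m and horizontal distance between master_center and comparator below 0.015 m and z of master_center in the frame of comparator below 0.046 m), for 0.1 s.
2. the master stands on the yellow pad (y of master_center in the frame of comparator between 0.08 and 0.12 m and x of master_center in the frame of comparator between -0.02 and 0.02 m and z of master_center in the frame of comparator below 0.046 m), for 0.2 s.
At the end, for the whole second after the job is handed in: Blue spacer upright and still on the anvil, resting on its top (within 3 mm), centre within 11 mm of the anvil's; master upright on the yellow pad, within 20 mm of its centre along and across; both within 0.1 rad of upright; zero button up (all of step 2 and horizontal distance between spacer_center and comparator below 0.011 m and z of spacer_center in the frame of comparator between 0.04 and 0.046 m and angle between each of spacer_center, master_center's own z axis and vertical below 0.1 rad and linear speed of spacer below 0.02 m/s and value of joint zero below 0.002 m); the robot touches nothing.
It fails at once if the zero button is pressed while the master is off the anvil (value of joint zero above 0.003 m and (horizontal distance between master_center and comparator above 0.03 m or z of master_center in the frame of comparator above 0.05 m)).
It fails at once if the spacer is dropped onto the anvil: it comes within 17 mm of its seat faster than 0.5 m/s (horizontal distance between spacer_center and comparator below 0.03 m and z of spacer_center in the frame of comparator below 0.06 m and linear speed of spacer above 0.5 m/s).
It also fails if it takes over 64 s, if anything falls off the work surface, if the arm or the gripper's body presses on something with over 40 N, if the wrist force passes 120 N, or if a joint passes its speed limit or range.

## Working session

There is one attempt and no reset: what is moved stays moved. The work goes in short steps, Python scripts to look and compute and a tool call to move; the robot and the scene stay as the last step left them, time stands still between calls to the robot, and variables do not carry over. Pictures are saved under pics/ and viewed, and the job is handed in when it is done.

Besides the shell and the picture viewer there is one more tool, called after "Request:" as name(argument=value, ...), one argument or row to a line, values as JSON. send_rows: Moves the arm, as the interface text tells. Its arguments: {"type":"object","properties":{"xyz":{"type":"array","items":{"type":"array","items":{"type":"number"}}},"twist":{"type":"array","items":{"type":"array","items":{"type":"number"}}},"gripper":{"type":"number"}},"required":["xyz","twist"]}

```bash
ls; mkdir -p pics
python3 - <<'E'
from rig import get_state, cams
import cv2,numpy as np
print(get_state())
for n in("scene","side","wrist"):
    c=cams.capture(n); cv2.imwrite(f"pics/{n}0.png",c["frame"][:,:,::-1]); np.save(f"pics/{n}0.npy",c,allow_pickle=True)
    print(n,{k:v for k,v in c.items() if k not in("frame","depth")})
print(get_state()['t'])
E
```

```text
pics
{'t': 0.0, 'joint_positions': array([-1.39384112,  0.62935142,  0.03841734,  1.51833583, -0.0270131 ,
        0.99631562, -0.02001788]), 'dq': array([ 7.71193674e-04,  2.21004658e-04, -1.38223352e-03, -7.11925959e-05,
        5.00564558e-04,  4.39053355e-04, -1.79063495e-03]), 'tau': array([-9.81789890e-04, -5.63393354e+01,  1.22504298e+00, -1.93437731e+01,
        1.06694808e-02,  1.09141695e-02, -3.14308409e-06]), 'eef_pos': array([156.05512914, 630.37136049, 238.39548258]), 'ee_rot': array([-1.14953891e-04,  1.21081910e-01,  9.92642068e-01, -9.39612772e-04]), 'force': array([-0.29135943, -0.00384445, -0.58258314]), 'torque': array([-0.02341791, -0.03317029, -0.00143228]), 'gripper_width': 1.000870438811881}
scene {'fx': 415.3463887709829, 'fy': 415.3463887709829, 'cx': 315.51383311784383, 'cy': 197.08320301835673, 'dist_coeffs': array([0.00753244, 0.        , 0.        , 0.        , 0.        ]), 'T': array([[ 4.59903961e-01,  5.78214309e-01, -6.73911389e-01,
         1.10725404e+03],
       [ 8.87684868e-01, -2.80191527e-01,  3.65387854e-01,
        -3.27602838e+02],
       
[... 564 characters left out ...]
.20236374e-01, -6.93534628e-01,
         6.82946348e+02],
       [ 0.00000000e+00,  0.00000000e+00,  0.00000000e+00,
         1.00000000e+00]])}
wrist {'fx': 315.79475735037545, 'fy': 315.79475735037545, 'cx': 320.74116727997716, 'cy': 205.16425850474823, 'dist_coeffs': array([-0.01469574,  0.        ,  0.        ,  0.        ,  0.        ]), 'mount': array([[ 1.57534225e-04, -9.52354201e-01, -3.04994181e-01,
         7.75203744e+01],
       [ 9.99999682e-01,  3.88392918e-04, -6.96254108e-04,
        -9.29273931e-01],
       [ 7.81538105e-04, -3.04993975e-01,  9.52353960e-01,
        -1.34409378e+02],
       [ 0.00000000e+00,  0.00000000e+00,  0.00000000e+00,
         1.00000000e+00]])}
0.15
```

View pics/scene0.png

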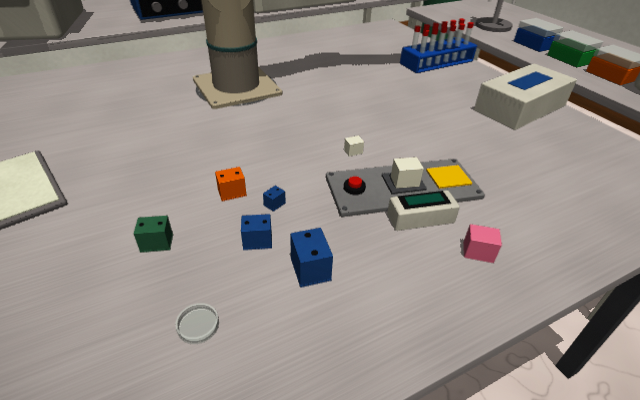

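View pics/side0.png

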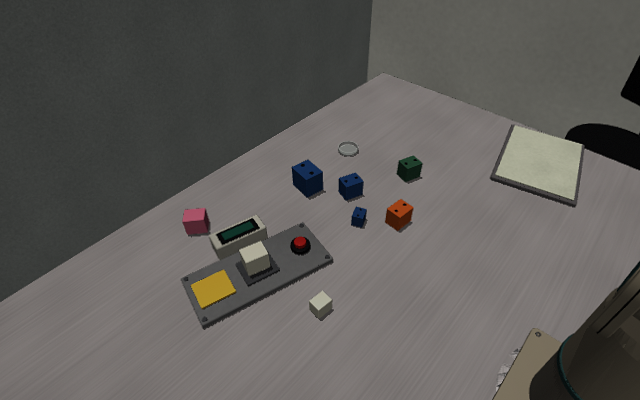

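View pics/wrist0.png

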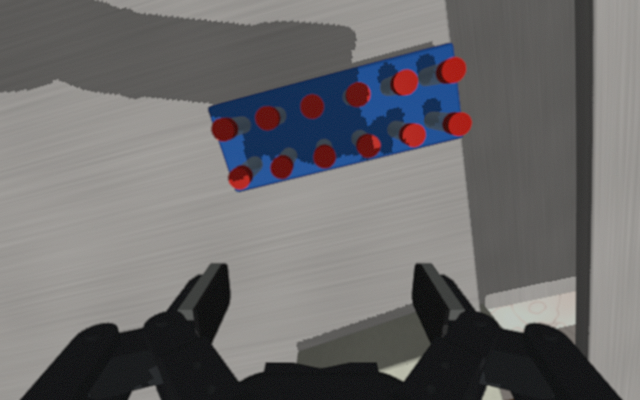

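Scene view: blue blocks are at (274,197) small, (256,231) middle and (312,257) large, so the middle one at (256,231) is meant. White blocks are at (406,173), the larger, on the anvil, and (354,146), small. The pink one at (482,243) is to be left. The button is at (355,184) and the yellow pad at (450,176). I'll confirm these in enlarged crops.

Run:
```python
import cv2,numpy as np
def crop(n,x,y,w,h,s,o):
    c=np.load(f"pics/{n}0.npy",allow_pickle=True).item()["frame"][:,:,::-1]
    cv2.imwrite(o,cv2.resize(c[y:y+h,x:x+w],None,fx=s,fy=s,interpolation=cv2.INTER_CUBIC))
crop("scene",210,130,160,120*1,5,"pics/c1.png")
crop("scene",320,140,170,100,4.7,"pics/c2.png")
crop("side",175,210,165,120,4.8,"pics/c3.png")
crop("side",285,140,140,100,5.5,"pics/c4.png")
```

```text
(no output)
```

View pics/c1.png

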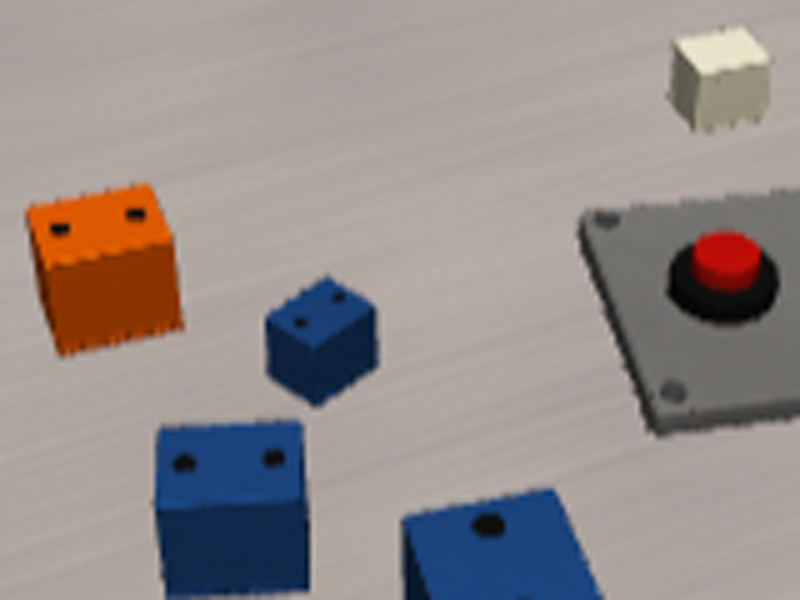

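View pics/c2.png

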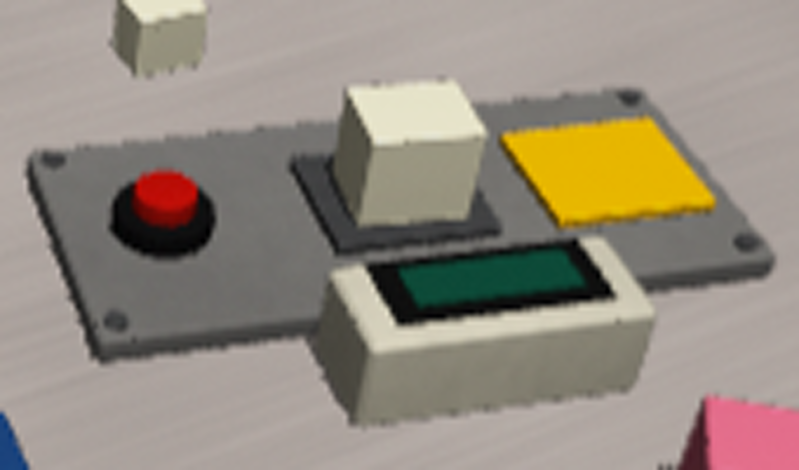

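View pics/c3.png

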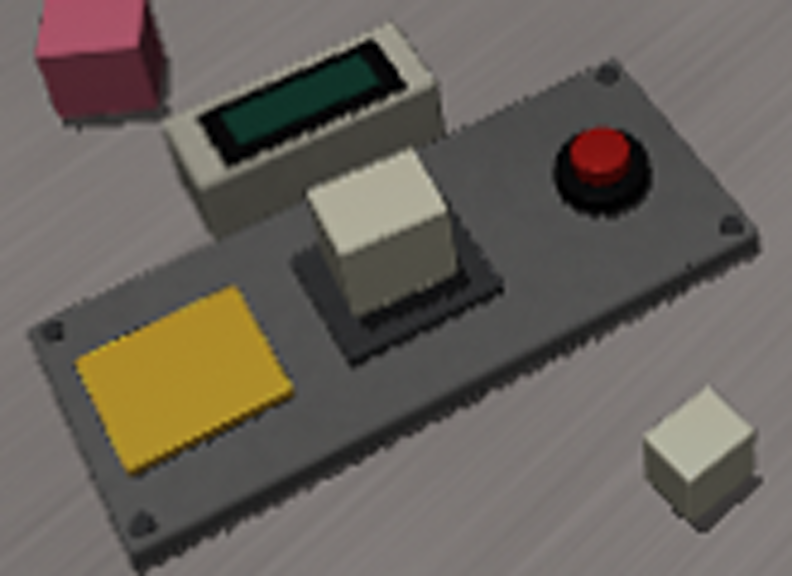

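View pics/c4.png

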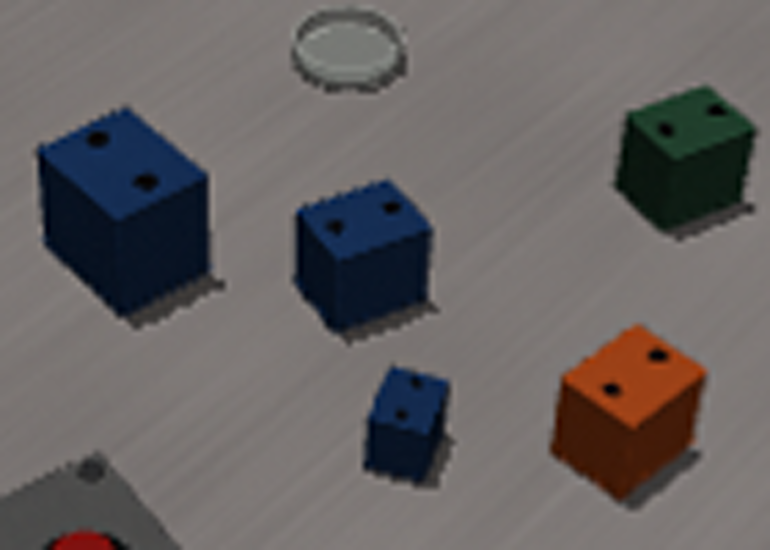

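The crops confirm it: the middle blue spacer has its dots at c1 (184,463) and (274,458), and the master is on the dark anvil. I'll triangulate both from the two views.

```bash
cat > h.py <<'E'
import cv2,numpy as np
def ray(c,px):
    K=np.array([[c["fx"],0,c["cx"]],[0,c["fy"],c["cy"]],[0,0,1]])
    n=cv2.undistortPoints(np.array([[px]],float),K,c["dist_coeffs"])[0,0]
    d=c["T"][:3,:3]@np.array([n[0],n[1],1.]); return c["T"][:3,3],d/np.linalg.norm(d)
def tri(rs):
    A=np.zeros((3,3));b=np.zeros(3)
    for o,d in rs:
        P=np.eye(3)-np.outer(d,d);A+=P;b+=P@o
    x=np.linalg.solve(A,b); e=[np.linalg.norm((np.eye(3)-np.outer(d,d))@(x-o)) for o,d in rs]
    return x,max(e)
E
python3 - <<'E'
from h import *
S=np.load("pics/scene0.npy",allow_pickle=True).item();D=np.load("pics/side0.npy",allow_pickle=True).item()
cr=lambda p,x0,y0,s:((p[0]+.5)/s-.5+x0,(p[1]+.5)/s-.5+y0)
def go(name,a,b,ca,cb):
    P=[]
    for p,q in zip(a,b):
        x,e=tri([ray(S,cr(p,*ca)),ray(D,cr(q,*cb))]);P.append(x);print(name,x.round(1),round(e,1))
    P=np.array(P);print(" mean",P.mean(0).round(1))
    if len(P)==4:
        u=(P[1]-P[0]+P[2]-P[3])/2;v=(P[3]-P[0]+P[2]-P[1])/2
        print("  u",u.round(1),np.linalg.norm(u[:2]).round(1),np.degrees(np.arctan2(u[1],u[0])).round(1)," v",v.round(1),np.linalg.norm(v[:2]).round(1),np.degrees(np.arctan2(v[1],v[0])).round(1))
    return P
c1,c2,c3,c4=(210,130,5),(320,140,4.7),(175,210,4.8),(285,140,5.5)
go("dots",[(184,463),(274,458)],[(391,208),(335,227)],c1,c4)
go("spacer",[(157,428),(302,421),(305,500),(157,508)],[(432,232),(343,261),(296,213),(387,180)],c1,c4)
go("master",[(347,87),(453,82),(486,132),(370,143)],[(446,208),(345,254),(307,193),(413,149)],c2,c3)
go("yellow",[(501,134),(653,119),(714,207),(562,223)],[(293,388),(132,470),(77,360),(235,287)],c2,c3)
go("screws",[(53,160),(629,97),(746,241),(115,320)],[(731,225),(143,524),(53,330),(607,73)],c2,c3)
go("button",[(166,187)],[(600,152)],c2,c3)
go("orange",[(60,229),(135,214)],[(657,355),(611,389)],c1,c4)
E
```

```text
dots [ 601.5 -184.9   46. ] 0.9
dots [ 612.3 -156.9   46.2] 0.3
 mean [ 606.9 -170.9   46.1]
spacer [ 578.6 -186.4   43.8] 1.1
spacer [ 596.4 -141.4   44.7] 1.0
spacer [ 633.6 -154.6   44. ] 0.2
spacer [ 616.5 -200.3   44.7] 0.5
 mean [ 606.3 -170.7   44.3]
  u [17.5 45.3  0.1] 48.6 68.9  v [ 37.6 -13.6   0.1] 39.9 -19.9
master [574.6 136.3  66.1] 0.6
master [589.3 180.6  64.7] 0.1
master [625.6 170.1  65.3] 0.5
master [610.4 122.9  64.6] 0.9
 mean [600.  152.5  65.2]
  u [14.9 45.8 -0.3] 48.1 71.9  v [ 36.  -11.9  -0.5] 38.0 -18.3
yellow [583.1 222.8  19.9] 0.0
yellow [603.  293.1  19.2] 1.6
yellow [664.4 275.5  17.4] 0.4
yellow [644.4 206.4  18. ] 0.3
 mean [623.7 249.5  18.6]
  u [20.  69.7 -0.7] 72.5 74.0  v [ 61.4 -17.   -1.8] 63.7 -15.4
screws [506.2  33.6  14.6] 0.2
screws [580.8 302.5  14.8] 0.4
screws [686.8 273.2  15.5] 0.4
screws [612.5   3.7  15.2] 0.6
 mean [596.6 153.2  15. ]
  u [ 74.5 269.3   0.3] 279.4 74.5  v [106.2 -29.6   0.6] 110.2 -15.6
button [567.3  53.4  35.1] 0.4
 mean [567.3  53.4  35.1]
orange [ 456.3 -182.8   46.6] 0.4
orange [ 459.5 -153.3   46.4] 0.6
 mean [ 457.9 -168.    46.5]
```

Both positions agree between the corner, dot and screw measurements, with residuals of about 1 mm or less:
- **Comparator:** origin (596.6, 153.2), y axis at 74.4°.
- **Master:** top centre (600, 152.5), height 65, y axis about 72°.
- **Spacer:** (606.6, -170.8), height 45, y axis about 69.5°.
- **Button:** about (568, 52.5).

I'll turn the tool and shut the fingers first.

Request:
send_rows(
  xyz=[
    [0, 0, 0],
    [0, 0, 0],
    [0, 0, 0],
    [0, 0, 0],
    [0, 0, 0],
    [0, 0, 0],
    [0, 0, 0],
    [0, 0, 0],
  ],
  twist=[
    [0, 0, 1],
    [0, 0, 1],
    [0, 0, 1],
    [0, 0, 1],
    [0, 0, 1],
    [0, 0, 1],
    [0, 0, 1],
    [0, 0, 1],
  ],
  gripper=0,
)

```text
t: 0.95
eef_pos: [156.2, 630.7, 238.9]
ee_rot: [0.0, 0.455, 0.891, -0.0]
force: [-0.5, 0.5, -0.5]
gripper_width: -0.003
```

Request:
send_rows(
  xyz=[
    [0, 0, 0],
    [0, 0, 0],
    [0, 0, 0],
    [0, 0, 0],
    [0, 0, 0],
    [0, 0, 0],
    [0, 0, 0],
    [0, 0, 0],
  ],
  twist=[
    [0, 0, 1],
    [0, 0, 1],
    [0, 0, 1],
    [0, 0, 1],
    [0, 0, 1],
    [0, 0, 1],
    [0, 0, 1],
    [0, 0, 1],
  ],
)

```text
t: 1.75
eef_pos: [156.1, 630.7, 238.9]
ee_rot: [0.0, 0.732, 0.681, -0.0]
force: [-0.1, -0.5, -0.8]
gripper_width: -0.001
```

```bash
cat >> h.py <<'E'
from scipy.spatial.transform import Rotation as Ro
def pose(s):
    q=s["ee_rot"];return np.array(s["eef_pos"]),Ro.from_quat([q[1],q[2],q[3],q[0]])
def to(x,y,z,yaw=None):
    from rig import get_state
    s=get_state();p,R=pose(s)
    M=R.as_matrix();yy=np.degrees(np.arctan2(M[1,1],M[0,1]))
    d=R.inv().apply(np.array([x,y,z])-p)
    print("t",round(s["t"],2),"tcp",p.round(1),"yaw_y",yy.round(2),"tilt",M[:,2].round(4),"F",s["force"].round(1),"w",round(s["gripper_width"],3),"q",np.round(s["joint_positions"],2))
    print("shift units",(d/30).round(3))
    if yaw is not None: 
        t=np.radians(yaw);Z=np.array([0,0,-1.]);Y=np.array([np.cos(t),np.sin(t),0]);X=np.cross(Y,Z)
        print("twist units",(np.degrees((R.inv()*Ro.from_matrix(np.c_[X,Y,Z])).as_rotvec())/5).round(3), "shift after twist",(np.c_[X,Y,Z].T@(np.array([x,y,z])-p)/30).round(3))
E
python3 -c "
from h import *
to(568,52.5,120,-15.6)"
```

```text
t 1.75 tcp [156.1 630.7 238.9] yaw_y -4.11 tilt [-3.e-04 -8.e-04 -1.e+00] F [-0.1 -0.5 -0.8] w -0.001 q [-1.61  0.66  0.42  1.53 -0.3   1.02 -1.18]
shift units [-18.236  15.079   3.974]
twist units [-2.000e-03  9.000e-03  2.298e+00] shift after twist [-14.871  18.408   3.964]
```

Request:
send_rows(
  xyz=[
    [0, 0, 0],
    [0, 0, 0],
    [0, 0, 0],
    [-0.4, 0.5, 0],
    [-0.7, 0.87, 0.1],
    [-0.7, 0.87, 0.15],
    [-0.7, 0.87, 0.15],
    [-0.7, 0.87, 0.15],
  ],
  twist=[
    [0, 0, 1],
    [0, 0, 1],
    [0, 0, 0.3],
    [0, 0, 0],
    [0, 0, 0],
    [0, 0, 0],
    [0, 0, 0],
    [0, 0, 0],
  ],
)

```text
t: 2.55
eef_pos: [246.4, 505.5, 222.6]
ee_rot: [0.0, 0.795, 0.607, -0.0]
force: [1.2, 0.3, -0.2]
gripper_width: -0.001
```

Request:
send_rows(
  xyz=[
    [-0.7, 0.87, 0.15],
    [-0.7, 0.87, 0.15],
    [-0.7, 0.87, 0.15],
    [-0.7, 0.87, 0.15],
    [-0.7, 0.87, 0.15],
    [-0.7, 0.87, 0.15],
    [-0.7, 0.87, 0.15],
    [-0.7, 0.87, 0.15],
  ],
  twist=[
    [0, 0, 0],
    [0, 0, 0],
    [0, 0, 0],
    [0, 0, 0],
    [0, 0, 0],
    [0, 0, 0],
    [0, 0, 0],
    [0, 0, 0],
  ],
)

```text
t: 3.35
eef_pos: [403.1, 288.2, 186.7]
ee_rot: [-0.0, 0.795, 0.607, 0.0]
force: [1.4, -0.0, -0.5]
gripper_width: 0.0
```

Request:
send_rows(
  xyz=[
    [-0.7, 0.87, 0.2],
    [-0.7, 0.87, 0.2],
    [-0.7, 0.87, 0.2],
    [-0.7, 0.87, 0.2],
    [-0.7, 0.87, 0.2],
    [-0.7, 0.87, 0.2],
    [-0.7, 0.87, 0.2],
    [-0.4, 0.5, 0],
  ],
  twist=[
    [0, 0, 0],
    [0, 0, 0],
    [0, 0, 0],
    [0, 0, 0],
    [0, 0, 0],
    [0, 0, 0],
    [0, 0, 0],
    [0, 0, 0],
  ],
)

```text
t: 4.15
eef_pos: [552.0, 80.2, 144.2]
ee_rot: [0.001, 0.796, 0.605, -0.0]
force: [0.2, -0.5, 0.3]
gripper_width: 0.002
```

```bash
python3 -c "
from h import *
to(568,52.5,70,-15.6)"
```

```text
t 4.15 tcp [552.   80.2 144.2] yaw_y -15.52 tilt [ 0.     -0.0015 -1.    ] F [ 0.2 -0.5  0.3] w 0.002 q [-0.43  0.65  0.36  1.88 -0.34  0.67 -0.14]
shift units [-0.743  0.761  2.474]
twist units [0.005 0.017 0.017] shift after twist [-0.746  0.764  2.473]
```

Request:
send_rows(
  xyz=[
    [-0.37, 0.38, 0],
    [-0.37, 0.38, 0],
    [0, 0, 0.5],
    [0, 0, 0.5],
    [0, 0, 0.5],
    [0, 0, 0.5],
    [0, 0, 0.3],
    [0, 0, 0],
  ],
  twist=[
    [0, 0, 0],
    [0, 0, 0],
    [0, 0, 0],
    [0, 0, 0],
    [0, 0, 0],
    [0, 0, 0],
    [0, 0, 0],
    [0, 0, 0],
  ],
)

```text
t: 4.95
eef_pos: [566.0, 56.3, 74.8]
ee_rot: [-0.001, 0.795, 0.606, -0.001]
force: [-0.9, -1.5, 1.1]
gripper_width: -0.003
```

```bash
cat >> h.py <<'E'
def snap(n,o):
    from rig import get_state,cams
    p,R=pose(get_state());c=cams.capture(n)
    if n=="wrist":
        T=np.eye(4);T[:3,:3]=R.as_matrix();T[:3,3]=p;c["T"]=T@c["mount"]
    cv2.imwrite(f"pics/{o}.png",c["frame"][:,:,::-1]);np.save(f"pics/{o}.npy",c,allow_pickle=True);return c
E
python3 -c "
from h import *
to(568,52.5,45,-15.6)
snap('wrist','w1');c=snap('side','s1')
cv2.imwrite('pics/s1c.png',cv2.resize(c['frame'][200:330,180:340,::-1],None,fx=5,fy=4.6,interpolation=2))"
```

```text
t 4.95 tcp [566.   56.3  74.8] yaw_y -15.36 tilt [-2.4e-03  1.0e-04 -1.0e+00] F [-0.9 -1.5  1.1] w -0.003 q [-0.33  0.77  0.29  1.88 -0.39  0.55 -0.05]
shift units [-0.103  0.1    0.993]
twist units [-0.027  0.006  0.048] shift after twist [-0.103  0.098  0.993]
```

View pics/w1.png

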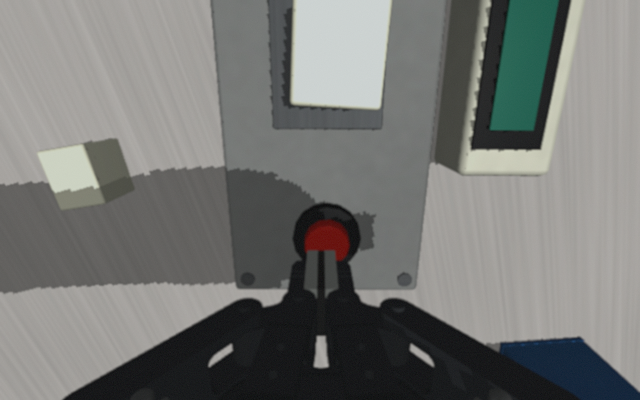

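View pics/s1c.png

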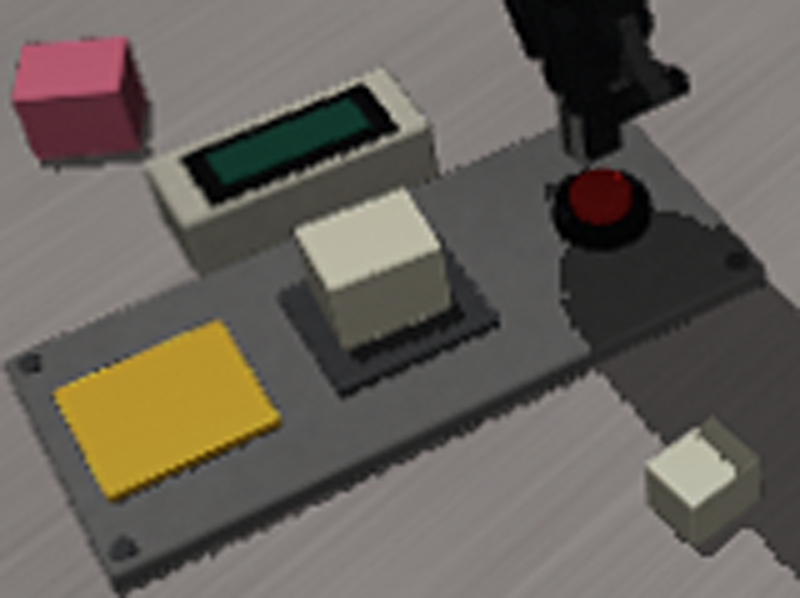

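The closed fingertips stand just above the red button, at about (325,240) in the wrist view and (600,195) in the side crop. The master sits on the anvil. I'll press down while watching the force.

Request:
send_rows(
  xyz=[
    [-0.1, 0.1, 0.3],
    [0, 0, 0.3],
    [0, 0, 0.1],
    [0, 0, 0.1],
    [0, 0, 0.1],
    [0, 0, 0.1],
    [0, 0, 0],
    [0, 0, 0],
  ],
  twist=[
    [0, 0, 0],
    [0, 0, 0],
    [0, 0, 0],
    [0, 0, 0],
    [0, 0, 0],
    [0, 0, 0],
    [0, 0, 0],
    [0, 0, 0],
  ],
)

```text
t: 5.85
eef_pos: [569.0, 52.3, 45.8]
ee_rot: [0.0, 0.796, 0.606, 0.0]
force: [0.7, 0.6, 0.1]
gripper_width: -0.001
```

Request:
send_rows(
  xyz=[
    [0, 0, 0.1],
    [0, 0, 0.1],
    [0, 0, 0],
    [0, 0, 0],
    [0, 0, 0],
    [0, 0, 0],
    [0, 0, 0],
    [0, 0, 0],
  ],
  twist=[
    [0, 0, 0],
    [0, 0, 0],
    [0, 0, 0],
    [0, 0, 0],
    [0, 0, 0],
    [0, 0, 0],
    [0, 0, 0],
    [0, 0, 0],
  ],
)

```text
t: 6.65
eef_pos: [569.4, 52.2, 40.0]
ee_rot: [0.0, 0.796, 0.606, 0.0]
force: [1.6, 0.2, 3.1]
gripper_width: 0.002
```

Request:
send_rows(
  xyz=[
    [0, 0, 0.05],
    [0, 0, 0.05],
    [0, 0, 0],
    [0, 0, 0],
    [0, 0, 0],
    [0, 0, 0],
    [0, 0, 0],
    [0, 0, 0],
  ],
  twist=[
    [0, 0, 0],
    [0, 0, 0],
    [0, 0, 0],
    [0, 0, 0],
    [0, 0, 0],
    [0, 0, 0],
    [0, 0, 0],
    [0, 0, 0],
  ],
)

```text
t: 7.45
eef_pos: [569.5, 52.3, 37.9]
ee_rot: [0.0, 0.796, 0.606, 0.001]
force: [-0.4, 1.8, 14.8]
gripper_width: 0.003
```

Request:
send_rows(
  xyz=[
    [0, 0, 0.03],
    [0, 0, 0.03],
    [0, 0, 0],
    [0, 0, 0],
    [0, 0, 0],
    [0, 0, 0],
    [0, 0, 0],
    [0, 0, 0],
  ],
  twist=[
    [0, 0, 0],
    [0, 0, 0],
    [0, 0, 0],
    [0, 0, 0],
    [0, 0, 0],
    [0, 0, 0],
    [0, 0, 0],
    [0, 0, 0],
  ],
)

```text
t: 8.25
eef_pos: [569.5, 52.3, 37.7]
ee_rot: [-0.0, 0.796, 0.606, 0.001]
force: [-3.6, 0.7, 28.1]
gripper_width: 0.001
```

Force is 28 N with no further travel, so the button is bottomed out. Rising now.

Request:
send_rows(
  xyz=[
    [0, 0, -0.3],
    [0, 0, -0.5],
    [0, 0, -0.7],
    [0, 0, -0.9],
    [0, 0, -1],
    [0, 0, -1],
    [0, 0, -0.6],
    [0, 0, 0],
  ],
  twist=[
    [0, 0, 0],
    [0, 0, 0],
    [0, 0, 0],
    [0, 0, 0],
    [0, 0, 0],
    [0, 0, 0],
    [0, 0, 0],
    [0, 0, 0],
  ],
)

```text
t: 9.05
eef_pos: [569.9, 52.2, 187.3]
ee_rot: [0.001, 0.796, 0.606, 0.001]
force: [-0.3, 0.6, -0.4]
gripper_width: -0.002
```

Request:
send_rows(
  xyz=[
    [-0.4, 0, 0],
    [-0.4, 0, 0],
    [-0.4, 0, 0],
    [-0.4, 0, 0],
    [0, 0, 0],
    [0, 0, 0],
    [0, 0, 0],
    [0, 0, 0],
  ],
  twist=[
    [0, 0, 0],
    [0, 0, 0],
    [0, 0, 0],
    [0, 0, 0],
    [0, 0, 0],
    [0, 0, 0],
    [0, 0, 0],
    [0, 0, 0],
  ],
  gripper=0.85,
)

```text
t: 9.85
eef_pos: [556.4, 6.7, 184.9]
ee_rot: [-0.0, 0.795, 0.606, 0.0]
force: [-0.3, -0.2, 0.5]
gripper_width: 0.849
```

```bash
python3 -c "
from h import *
to(599.5,152.5,120,-18)
snap('wrist','w2')"
```

```text
t 9.85 tcp [556.4   6.7 184.9] yaw_y -15.35 tilt [-0.e+00  4.e-04 -1.e+00] F [-0.3 -0.2  0.5] w 0.849 q [-0.31  0.59  0.38  1.85 -0.31  0.76 -0.03]
shift units [5.065 0.101 2.166]
twist units [-0.002 -0.005  0.53 ] shift after twist [ 5.065 -0.134  2.164]
```

View pics/w2.png

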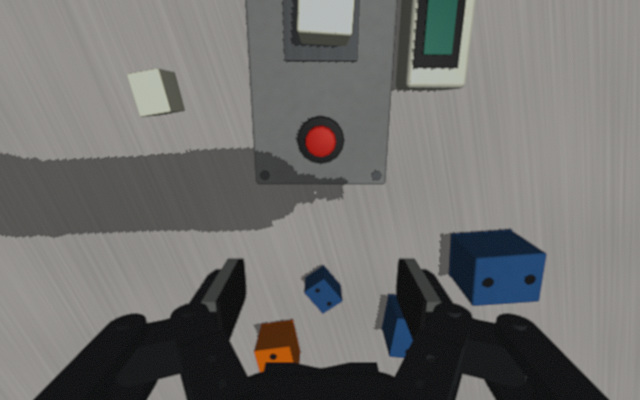

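The wrist view shows the button up at (321,140). The master is cut off at the top edge, so I'm moving forward to see it whole.

Request:
send_rows(
  xyz=[
    [0.5, 0, 0],
    [0.6, 0, 0],
    [0.6, 0, 0],
    [0.6, 0, 0],
    [0.6, 0, 0],
    [0, 0, 0],
    [0, 0, 0],
    [0, 0, 0],
  ],
  twist=[
    [0, 0, 0],
    [0, 0, 0],
    [0, 0, 0],
    [0, 0, 0],
    [0, 0, 0],
    [0, 0, 0],
    [0, 0, 0],
    [0, 0, 0],
  ],
)

```text
t: 10.7
eef_pos: [579.1, 88.6, 185.0]
ee_rot: [0.0, 0.796, 0.605, -0.0]
force: [-0.5, -1.2, 0.4]
gripper_width: 0.851
```

```bash
python3 -c "
from h import *
to(599.5,152.5,120,-18)
c=snap('wrist','w3')
cv2.imwrite('pics/w3c.png',cv2.resize(c['frame'][0:200,220:440,::-1],None,fx=3,fy=3,interpolation=2))"
```

```text
t 10.7 tcp [579.1  88.6 185. ] yaw_y -15.49 tilt [-4.e-04 -1.e-03 -1.e+00] F [-0.5 -1.2  0.4] w 0.851 q [-0.45  0.63  0.39  1.77 -0.31  0.81 -0.17]
shift units [2.237 0.086 2.164]
twist units [-0.001  0.012  0.501] shift after twist [ 2.236 -0.012  2.167]
```

View pics/w3c.png

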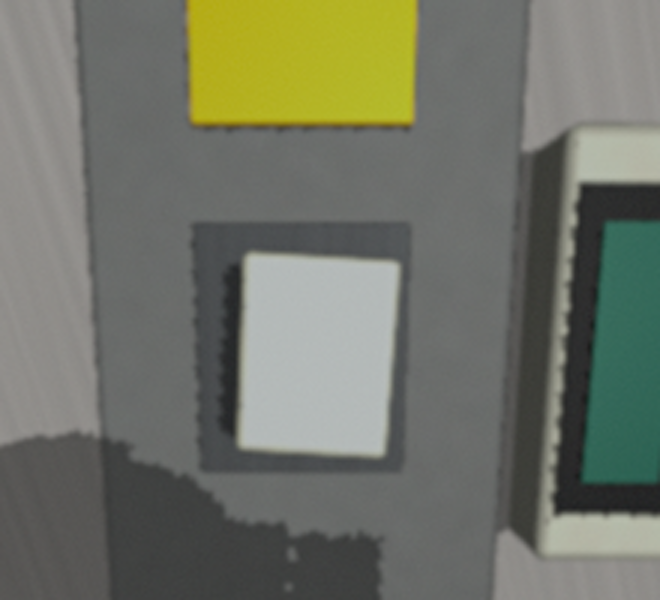

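```bash
cat >> h.py <<'E'
def plane(c,px,z):
    o,d=ray(c,px);return o+d*(z-o[2])/d[2]
def quad(c,pts,z,x0,y0,s):
    P=np.array([plane(c,((a+.5)/s-.5+x0,(b+.5)/s-.5+y0),z) for a,b in pts])
    u=(P[1]-P[0]+P[2]-P[3])/2;v=(P[0]-P[3]+P[1]-P[2])/2
    f=lambda u:(round(np.hypot(u[0],u[1]),1),np.degrees(np.arctan2(u[1],u[0])).round(1))
    print("c",P.mean(0).round(1),"x",f(u),"y",f(v))
E
python3 -c "
from h import *
c=np.load('pics/w3.npy',allow_pickle=True).item()
quad(c,[(246,253),(400,262),(386,457),(238,449)],65.8,220,0,3)
quad(c,[(193,223),(411,223),(402,471),(200,472)],20,220,0,3)
"
```

```text
c [600.8 150.9  65.8] x (np.float64(39.1), np.float64(-18.6)) y (np.float64(49.0), np.float64(71.4))
c [596.7 151.8  20. ] x (np.float64(64.0), np.float64(-15.3)) y (np.float64(73.1), np.float64(74.2))
```

Request:
send_rows(
  xyz=[
    [0, 0, 0],
    [0.4, 0.01, 0],
    [0.6, 0.01, 0.3],
    [0.6, 0.01, 0.5],
    [0.6, 0, 0.5],
    [0, 0, 0.7],
    [0, 0, 0.5],
    [0, 0, 0],
  ],
  twist=[
    [0, 0, 0.57],
    [0, 0, 0],
    [0, 0, 0],
    [0, 0, 0],
    [0, 0, 0],
    [0, 0, 0],
    [0, 0, 0],
    [0, 0, 0],
  ],
)

```text
t: 11.55
eef_pos: [599.1, 152.6, 107.3]
ee_rot: [-0.001, 0.81, 0.586, -0.002]
force: [-0.1, 0.0, 0.2]
gripper_width: 0.849
```

```bash
python3 -c "
from h import *
to(600.4,151.7,35,-18.4)"
```

```text
t 11.55 tcp [599.1 152.6 107.3] yaw_y -18.21 tilt [-0.0048 -0.001  -1.    ] F [-0.1  0.   0.2] w 0.849 q [-0.51  0.78  0.36  1.72 -0.38  0.72 -0.27]
shift units [-0.01   0.061  2.408]
twist units [-0.049  0.029  0.037] shift after twist [-0.016  0.051  2.408]
```

Request:
send_rows(
  xyz=[
    [0, 0.03, 0.3],
    [0, 0, 0.4],
    [0, 0, 0.4],
    [0, 0, 0.4],
    [0, 0, 0.4],
    [0, 0, 0.3],
    [0, 0, 0.2],
    [0, 0, 0],
  ],
  twist=[
    [0, 0, 0],
    [0, 0, 0],
    [0, 0, 0],
    [0, 0, 0],
    [0, 0, 0],
    [0, 0, 0],
    [0, 0, 0],
    [0, 0, 0],
  ],
)

```text
t: 12.35
eef_pos: [601.2, 151.8, 37.0]
ee_rot: [-0.0, 0.81, 0.586, -0.001]
force: [-0.8, -0.7, 0.6]
gripper_width: 0.848
```

```bash
python3 -c "
from h import *
to(600.4,151.7,35,-18.4)
snap('wrist','w4')"
```

```text
t 12.35 tcp [601.2 151.8  37. ] yaw_y -18.27 tilt [-1.5e-03 -3.0e-04 -1.0e+00] F [-0.8 -0.7  0.6] w 0.848 q [-0.47  0.88  0.3   1.75 -0.43  0.59 -0.23]
shift units [-0.012 -0.023  0.066]
twist units [-0.016  0.009  0.027] shift after twist [-0.012 -0.023  0.066]
```

View pics/w4.png

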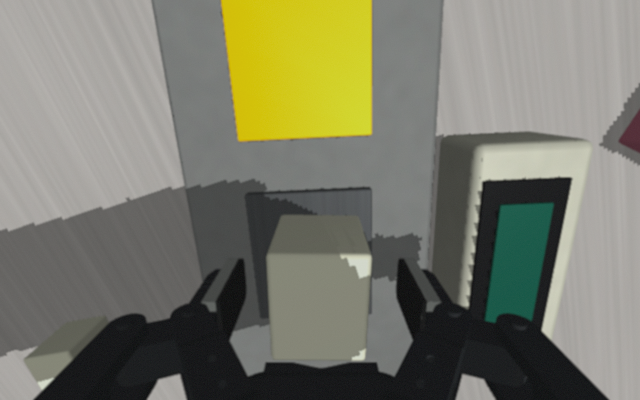

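The master (270–370, 215–360) is centred between the open fingers, which clear the display box. Gripping now.

Request:
send_rows(
  xyz=[
    [0, 0, 0.05],
    [0, 0, 0],
    [0, 0, 0],
    [0, 0, 0],
    [0, 0, 0],
    [0, 0, 0],
    [0, 0, 0],
    [0, 0, 0],
  ],
  twist=[
    [0, 0, 0],
    [0, 0, 0],
    [0, 0, 0],
    [0, 0, 0],
    [0, 0, 0],
    [0, 0, 0],
    [0, 0, 0],
    [0, 0, 0],
  ],
  gripper=0,
)

```text
t: 13.2
eef_pos: [601.4, 152.2, 37.0]
ee_rot: [-0.0, 0.81, 0.586, -0.0]
force: [-3.3, 0.8, 6.3]
gripper_width: 0.462
```

```bash
python3 -c "
from h import *
to(596.7+26.8,152.5+96.4,75,-15.5)"
```

```text
t 13.2 tcp [601.4 152.2  37. ] yaw_y -18.26 tilt [-6.e-04  5.e-04 -1.e+00] F [-3.3  0.8  6.3] w 0.462 q [-0.47  0.88  0.3   1.75 -0.43  0.58 -0.23]
shift units [ 3.292 -0.31  -1.265]
twist units [-0.009 -0.004 -0.551] shift after twist [ 3.303 -0.15  -1.266]
```

Request:
send_rows(
  xyz=[
    [0, 0, -0.3],
    [0, 0, -0.5],
    [0, 0, -0.4],
    [0, 0, -0.1],
    [0.5, -0.05, 0],
    [0.7, -0.05, 0],
    [0.7, -0.05, 0],
    [0.7, 0, 0],
  ],
  twist=[
    [0, 0, 0],
    [0, 0, 0],
    [0, 0, 0],
    [0, 0, -0.55],
    [0, 0, 0],
    [0, 0, 0],
    [0, 0, 0],
    [0, 0, 0],
  ],
)

```text
t: 14.0
eef_pos: [617.9, 231.1, 75.5]
ee_rot: [-0.001, 0.796, 0.605, 0.0]
force: [0.9, -0.0, -4.9]
gripper_width: 0.465
```

Request:
send_rows(
  xyz=[
    [0.5, 0, 0],
    [0.2, 0, 0],
    [0, 0, 0],
    [0, 0, 0],
    [0, 0, 0],
    [0, 0, 0],
    [0, 0, 0],
    [0, 0, 0],
  ],
  twist=[
    [0, 0, 0],
    [0, 0, 0],
    [0, 0, 0],
    [0, 0, 0],
    [0, 0, 0],
    [0, 0, 0],
    [0, 0, 0],
    [0, 0, 0],
  ],
)

```text
t: 14.8
eef_pos: [623.9, 248.2, 75.6]
ee_rot: [-0.0, 0.796, 0.605, -0.0]
force: [0.0, -0.2, -5.6]
gripper_width: 0.458
```

```bash
python3 -c "
from h import *
to(596.7+26.8,152.5+96.4,37,-15.5)
snap('wrist','w5');c=snap('side','s2')
cv2.imwrite('pics/s2c.png',cv2.resize(c['frame'][190:330,160:340,::-1],None,fx=4.3,fy=4.3,interpolation=2))"
```

```text
t 14.8 tcp [623.9 248.2  75.6] yaw_y -15.54 tilt [-2.e-04  0.e+00 -1.e+00] F [ 0.  -0.2 -5.6] w 0.458 q [-0.62  0.88  0.35  1.58 -0.4   0.75 -0.36]
shift units [ 0.019 -0.018  1.285]
twist units [-0.002  0.    -0.009] shift after twist [ 0.019 -0.018  1.285]
```

View pics/s2c.png

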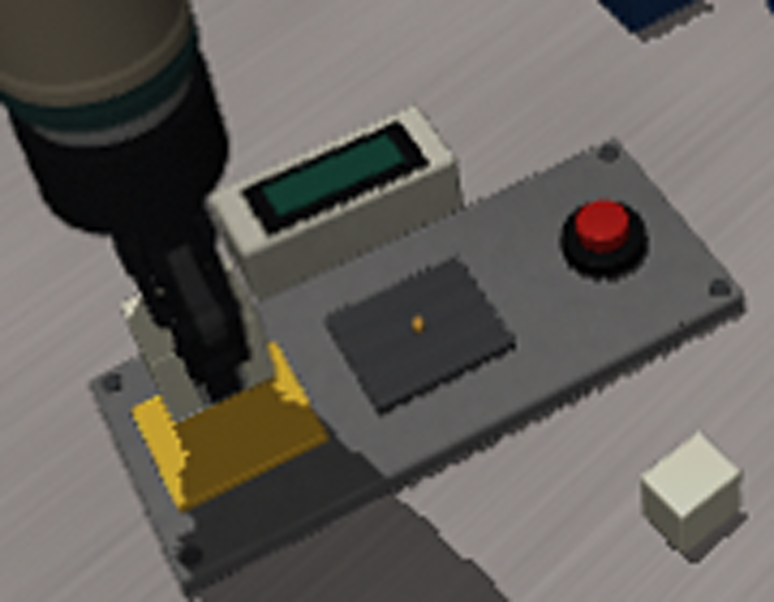

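The master is held over the yellow pad, with 5.6 N matching its weight. The anvil is free, with the brass tip at crop (418,324). Lowering.

Request:
send_rows(
  xyz=[
    [0, 0, 0.3],
    [0, 0, 0.4],
    [0, 0, 0.25],
    [0, 0, 0.12],
    [0, 0, 0.1],
    [0, 0, 0.05],
    [0, 0, 0.03],
    [0, 0, 0],
  ],
  twist=[
    [0, 0, 0],
    [0, 0, 0],
    [0, 0, 0],
    [0, 0, 0],
    [0, 0, 0],
    [0, 0, 0],
    [0, 0, 0],
    [0, 0, 0],
  ],
)

```text
t: 15.7
eef_pos: [624.0, 248.6, 38.1]
ee_rot: [0.0, 0.796, 0.605, 0.0]
force: [-0.4, 0.1, -6.4]
gripper_width: 0.461
```

Request:
send_rows(
  xyz=[
    [0, 0, 0.03],
    [0, 0, 0],
    [0, 0, 0],
    [0, 0, 0],
    [0, 0, 0],
    [0, 0, 0],
    [0, 0, 0],
    [0, 0, 0],
  ],
  twist=[
    [0, 0, 0],
    [0, 0, 0],
    [0, 0, 0],
    [0, 0, 0],
    [0, 0, 0],
    [0, 0, 0],
    [0, 0, 0],
    [0, 0, 0],
  ],
)

```text
t: 16.5
eef_pos: [623.9, 248.6, 37.1]
ee_rot: [-0.0, 0.796, 0.605, -0.0]
force: [0.9, -0.4, -5.4]
gripper_width: 0.461
```

Request:
send_rows(
  xyz=[
    [0, 0, 0.03],
    [0, 0, 0.03],
    [0, 0, 0],
    [0, 0, 0],
    [0, 0, 0],
    [0, 0, 0],
    [0, 0, 0],
    [0, 0, 0],
  ],
  twist=[
    [0, 0, 0],
    [0, 0, 0],
    [0, 0, 0],
    [0, 0, 0],
    [0, 0, 0],
    [0, 0, 0],
    [0, 0, 0],
    [0, 0, 0],
  ],
)

```text
t: 17.3
eef_pos: [623.9, 248.5, 37.0]
ee_rot: [-0.0, 0.796, 0.605, 0.0]
force: [-3.5, -1.3, 6.7]
gripper_width: 0.459
```

Contact. Releasing and lifting.

Request:
send_rows(
  xyz=[
    [0, 0, 0],
    [0, 0, 0],
    [0, 0, 0],
    [0, 0, 0],
    [0, 0, -0.3],
    [0, 0, -0.6],
    [0, 0, -0.9],
    [0, 0, -0.9],
  ],
  twist=[
    [0, 0, 0],
    [0, 0, 0],
    [0, 0, 0],
    [0, 0, 0],
    [0, 0, 0],
    [0, 0, 0],
    [0, 0, 0],
    [0, 0, 0],
  ],
  gripper=0.8,
)

```text
t: 18.1
eef_pos: [624.2, 248.5, 118.5]
ee_rot: [0.0, 0.796, 0.605, 0.0]
force: [0.5, 0.7, 0.8]
gripper_width: 0.799
```

Request:
send_rows(
  xyz=[
    [-0.3, 0, -0.9],
    [-0.6, 0, -0.9],
    [-0.9, 0, -0.3],
    [-1, 0, 0],
    [-1, 0, 0],
    [-1, 0, 0],
    [-1, 0, 0],
    [-1, 0, 0],
  ],
  twist=[
    [0, 0, 0],
    [0, 0, 0],
    [0, 0, 0],
    [0, 0, 0],
    [0, 0, 0],
    [0, 0, 0],
    [0, 0, 0],
    [0, 0, 0],
  ],
)

```text
t: 18.9
eef_pos: [569.5, 50.8, 181.1]
ee_rot: [0.001, 0.796, 0.605, 0.001]
force: [-0.8, -1.0, -0.5]
gripper_width: 0.797
```

```bash
python3 -c "
from h import *
to(606.6-.354*70,-170.8-.935*70,180,-20.7)
c=snap('side','s3')
cv2.imwrite('pics/s3c.png',cv2.resize(c['frame'][190:330,160:340,::-1],None,fx=4.3,fy=4.3,interpolation=2))"
```

```text
t 18.9 tcp [569.5  50.8 181.1] yaw_y -15.52 tilt [ 2.3e-03  4.0e-04 -1.0e+00] F [-0.8 -1.  -0.5] w 0.797 q [-0.39  0.62  0.39  1.81 -0.32  0.77 -0.1 ]
shift units [-9.108  2.957  0.033]
twist units [ 0.024 -0.013  1.035] shift after twist [-8.804  3.767  0.036]
```

View pics/s3c.png

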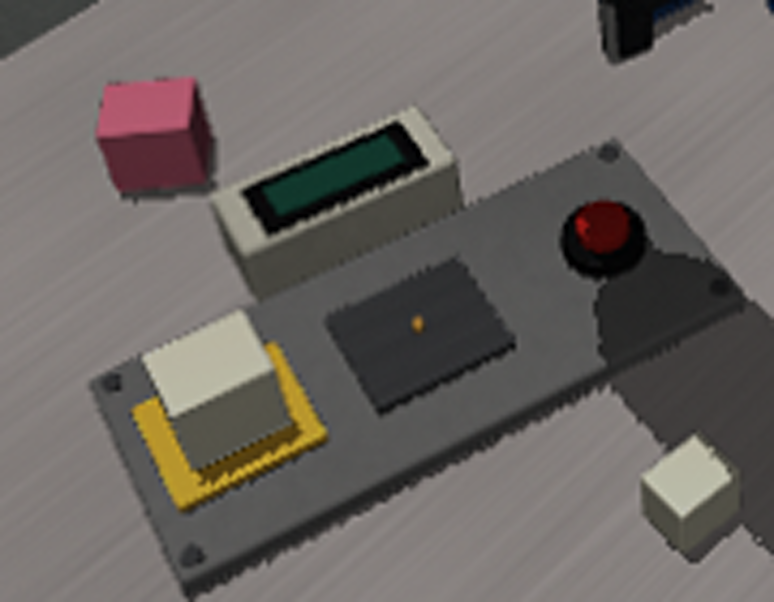

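The master stands on the yellow pad, top at crop (210,360), upright and well centred. Next I go to a viewing spot short of the spacer.

Request:
send_rows(
  xyz=[
    [0, 0, 0],
    [-0.8, 0.35, 0],
    [-0.9, 0.4, 0],
    [-0.9, 0.4, 0],
    [-0.9, 0.4, 0],
    [-0.9, 0.4, 0],
    [-0.9, 0.4, 0],
    [-0.9, 0.4, 0],
  ],
  twist=[
    [0, 0, 1],
    [0, 0, 0],
    [0, 0, 0],
    [0, 0, 0],
    [0, 0, 0],
    [0, 0, 0],
    [0, 0, 0],
    [0, 0, 0],
  ],
)

```text
t: 19.75
eef_pos: [581.9, -152.5, 180.9]
ee_rot: [0.001, 0.822, 0.57, 0.001]
force: [-0.0, 0.1, -1.2]
gripper_width: 0.799
```

Request:
send_rows(
  xyz=[
    [-0.9, 0.4, 0],
    [-0.9, 0.4, 0],
    [-0.7, 0.2, 0],
    [0, 0, 0],
    [0, 0, 0],
    [0, 0, 0],
    [0, 0, 0],
    [0, 0, 0],
  ],
  twist=[
    [0, 0, 0],
    [0, 0, 0],
    [0, 0, 0],
    [0, 0, 0],
    [0, 0, 0],
    [0, 0, 0],
    [0, 0, 0],
    [0, 0, 0],
  ],
)

```text
t: 20.55
eef_pos: [583.6, -230.6, 179.4]
ee_rot: [-0.0, 0.821, 0.571, 0.0]
force: [-0.3, 0.2, -0.7]
gripper_width: 0.802
```

```bash
python3 -c "
from h import *
to(606.6,-170.8,110,-20.7)
c=snap('wrist','w6')"
```

```text
t 20.55 tcp [ 583.6 -230.6  179.4] yaw_y -20.41 tilt [ 1.e-04  6.e-04 -1.e+00] F [-0.3  0.2 -0.7] w 0.802 q [ 0.1   0.69  0.38  1.65 -0.32  0.86  0.26]
shift units [2.134 0.025 2.315]
twist units [-0.001 -0.006  0.057] shift after twist [2.136 0.014 2.314]
```

View pics/w6.png

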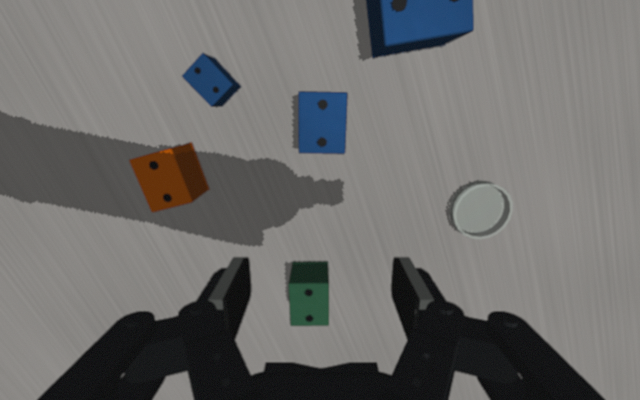

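The wrist view shows the small blue block at (211,80), the middle one at (322,122) and the large one at about (420,20). The middle one is the target. I'll enlarge it to refine the measurement.

```bash
python3 -c "
from h import *
c=np.load('pics/w6.npy',allow_pickle=True).item()
cv2.imwrite('pics/w6c.png',cv2.resize(c['frame'][80:165,280:365,::-1],None,fx=7,fy=7,interpolation=2))"
```

```text
(no output)
```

View pics/w6c.png

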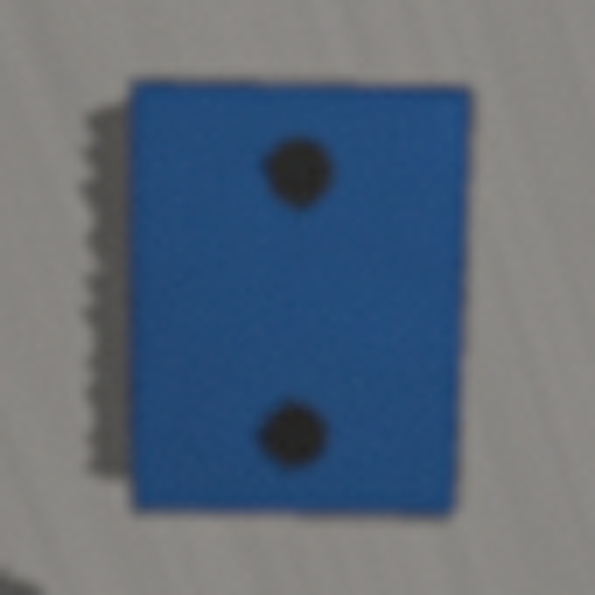

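```bash
python3 -c "
from h import *
c=np.load('pics/w6.npy',allow_pickle=True).item()
quad(c,[(132,80),(471,88),(454,516),(134,511)],45.8,280,80,7)
for p in [(299,172),(293,435)]: print(plane(c,(280+(p[0]+.5)/7-.5,80+(p[1]+.5)/7-.5),45.8).round(1))
to(606.6,-171.5,110,-20.9)
S=np.load('pics/scene0.npy',allow_pickle=True).item()
for n,p in [((184,463),(293,435)),((274,458),(299,172))]: print(tri([ray(S,(210+n[0]/5-.4,130+n[1]/5-.4)),ray(c,(280+p[0]/7-.43,80+p[1]/7-.43))]))
"
```

```text
c [ 607.  -172.9   45.8] x (np.float64(38.8), np.float64(-21.5)) y (np.float64(49.1), np.float64(68.6))
[ 612.3 -159.    45.8]
[ 601.2 -186.9   45.8]
t 20.6 tcp [ 583.5 -230.9  179.4] yaw_y -20.43 tilt [-0.e+00  4.e-04 -1.e+00] F [-0.  -0.5 -0.9] w 0.803 q [ 0.1   0.69  0.38  1.65 -0.32  0.86  0.26]
shift units [2.122 0.031 2.313]
twist units [-0.002 -0.004  0.094] shift after twist [2.123 0.013 2.312]
(array([ 601.44719765, -186.24289074,   47.01173714]), np.float64(0.5633994097104137))
(array([ 612.56438883, -158.18872258,   47.03815971]), np.float64(0.8187322266746097))
```

Request:
send_rows(
  xyz=[
    [0, 0, 0],
    [0.4, 0, 0.2],
    [0.6, 0, 0.4],
    [0.6, 0, 0.5],
    [0.5, 0, 0.7],
    [0, 0, 0.7],
    [0, 0, 0.5],
    [0, 0, 0],
  ],
  twist=[
    [0, 0, 0.18],
    [0, 0, 0],
    [0, 0, 0],
    [0, 0, 0],
    [0, 0, 0],
    [0, 0, 0],
    [0, 0, 0],
    [0, 0, 0],
  ],
)

```text
t: 21.4
eef_pos: [604.5, -171.4, 86.1]
ee_rot: [-0.002, 0.826, 0.564, -0.002]
force: [-0.6, 0.4, 0.3]
gripper_width: 0.799
```

```bash
python3 -c "
from h import *
to(606.8,-171.9,18,-21.3)"
```

```text
t 21.4 tcp [ 604.5 -171.4   86.1] yaw_y -21.35 tilt [-0.0054  0.0017 -1.    ] F [-0.6  0.4  0.3] w 0.799 q [ 0.03  0.82  0.34  1.7  -0.38  0.69  0.2 ]
shift units [0.014 0.09  2.268]
twist units [-0.065  0.005 -0.01 ] shift after twist [0.013 0.078 2.269]
```

Request:
send_rows(
  xyz=[
    [0, 0.04, 0.3],
    [0, 0, 0.4],
    [0, 0, 0.4],
    [0, 0, 0.4],
    [0, 0, 0.4],
    [0, 0, 0.2],
    [0, 0, 0.1],
    [0, 0, 0],
  ],
  twist=[
    [0, 0, 0],
    [0, 0, 0],
    [0, 0, 0],
    [0, 0, 0],
    [0, 0, 0],
    [0, 0, 0],
    [0, 0, 0],
    [0, 0, 0],
  ],
)

```text
t: 22.2
eef_pos: [607.2, -173.7, 22.9]
ee_rot: [-0.0, 0.826, 0.563, -0.0]
force: [1.0, -1.3, -0.1]
gripper_width: 0.802
```

```bash
python3 -c "
from h import *
to(606.8,-171.9,18,-21.3)
snap('wrist','w7')"
```

```text
t 22.2 tcp [ 607.2 -173.7   22.9] yaw_y -21.42 tilt [-5.e-04  1.e-04 -1.e+00] F [ 1.  -1.3 -0.1] w 0.802 q [ 0.06  0.91  0.29  1.72 -0.42  0.58  0.23]
shift units [ 0.051 -0.034  0.163]
twist units [-0.006  0.001 -0.024] shift after twist [ 0.051 -0.034  0.163]
```

View pics/w7.png

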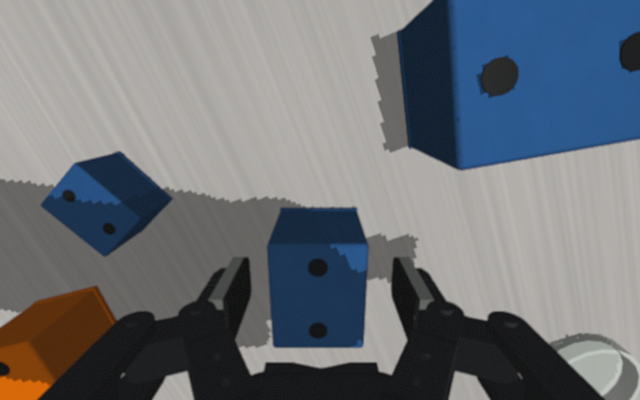

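The middle spacer (270–367, 210–347) is centred between the fingers. I'll correct by 1.5 mm, go down 4 mm and grip.

Request:
send_rows(
  xyz=[
    [0.05, -0.02, 0.1],
    [0, 0, 0.04],
    [0, 0, 0],
    [0, 0, 0],
    [0, 0, 0],
    [0, 0, 0],
    [0, 0, 0],
    [0, 0, 0],
  ],
  twist=[
    [0, 0, 0],
    [0, 0, 0],
    [0, 0, 0],
    [0, 0, 0],
    [0, 0, 0],
    [0, 0, 0],
    [0, 0, 0],
    [0, 0, 0],
  ],
)

```text
t: 23.05
eef_pos: [607.3, -172.1, 19.1]
ee_rot: [0.0, 0.826, 0.563, -0.0]
force: [0.3, -0.4, -1.5]
gripper_width: 0.801
```

Request:
send_rows(
  xyz=[
    [0, 0, 0],
    [0, 0, 0],
    [0, 0, 0],
    [0, 0, 0],
    [0, 0, 0],
    [0, 0, 0],
    [0, 0, 0],
    [0, 0, 0],
  ],
  twist=[
    [0, 0, 0],
    [0, 0, 0],
    [0, 0, 0],
    [0, 0, 0],
    [0, 0, 0],
    [0, 0, 0],
    [0, 0, 0],
    [0, 0, 0],
  ],
  gripper=0,
)

```text
t: 23.85
eef_pos: [607.5, -172.1, 19.3]
ee_rot: [0.0, 0.826, 0.563, 0.0]
force: [-0.3, 0.4, 3.8]
gripper_width: 0.459
```

```bash
python3 -c "
from h import *
to(596.7,152.5,110,-15.5)"
```

```text
t 23.85 tcp [ 607.5 -172.1   19.3] yaw_y -21.41 tilt [ 2.e-04 -0.e+00 -1.e+00] F [-0.3  0.4  3.8] w 0.459 q [ 0.06  0.91  0.29  1.72 -0.42  0.57  0.23]
shift units [ 9.942 -4.284 -3.024]
twist units [ 3.000e-03 -1.000e-03 -1.183e+00] shift after twist [10.33  -3.237 -3.024]
```

Request:
send_rows(
  xyz=[
    [0, 0, -0.2],
    [0, 0, -0.5],
    [0, 0, -0.8],
    [0, 0, -0.9],
    [0, 0, -0.9],
    [0, 0, -0.6],
    [0, 0, -0.1],
    [0, 0, 0],
  ],
  twist=[
    [0, 0, 0],
    [0, 0, 0],
    [0, 0, 0],
    [0, 0, 0],
    [0, 0, 0],
    [0, 0, 0],
    [0, 0, -0.6],
    [0, 0, -0.58],
  ],
)

```text
t: 24.65
eef_pos: [607.8, -172.1, 141.1]
ee_rot: [0.001, 0.795, 0.606, 0.001]
force: [-0.1, 0.0, -4.3]
gripper_width: 0.459
```

```bash
python3 -c "
from h import *
to(596.7,152.5,110,-15.5)
c=snap('wrist','w8')"
```

```text
t 24.65 tcp [ 607.8 -172.1  141.1] yaw_y -15.39 tilt [ 2.2e-03 -7.0e-04 -1.0e+00] F [-0.1  0.  -4.3] w 0.459 q [ 0.03  0.74  0.34  1.67 -0.33  0.79  0.25]
shift units [10.335 -3.231  1.03 ]
twist units [0.026 0.001 0.023] shift after twist [10.329 -3.249  1.038]
```

View pics/w8.png

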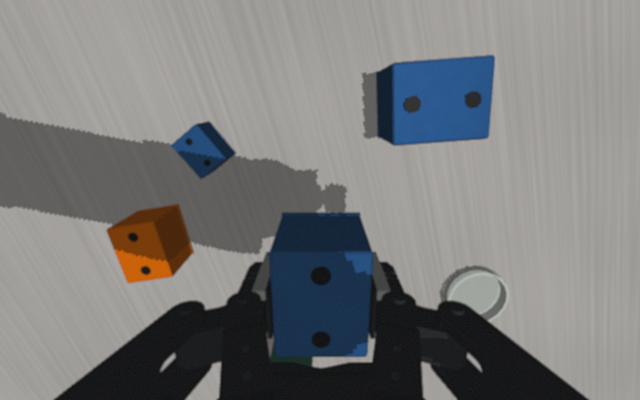

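The spacer is held squarely, with its dots at (320,275) and (321,339). Carrying it to above the anvil.

Request:
send_rows(
  xyz=[
    [0.4, -0.1, 0],
    [0.7, -0.2, 0],
    [0.8, -0.25, 0],
    [0.8, -0.25, 0],
    [0.8, -0.25, 0],
    [0.8, -0.25, 0],
    [0.8, -0.25, 0],
    [0.8, -0.25, 0],
  ],
  twist=[
    [0, 0, 0],
    [0, 0, 0],
    [0, 0, 0],
    [0, 0, 0],
    [0, 0, 0],
    [0, 0, 0],
    [0, 0, 0],
    [0, 0, 0],
  ],
)

```text
t: 25.5
eef_pos: [602.0, 15.3, 139.0]
ee_rot: [-0.001, 0.796, 0.605, -0.0]
force: [0.2, -0.3, -2.6]
gripper_width: 0.459
```

Request:
send_rows(
  xyz=[
    [0.8, -0.25, 0],
    [0.8, -0.25, 0],
    [0.8, -0.25, 0],
    [0.8, -0.25, 0],
    [0.6, -0.25, 0],
    [0.4, -0.15, 0],
    [0.2, 0, 0],
    [0, 0, 0],
  ],
  twist=[
    [0, 0, 0],
    [0, 0, 0],
    [0, 0, 0],
    [0, 0, 0],
    [0, 0, 0],
    [0, 0, 0],
    [0, 0, 0],
    [0, 0, 0],
  ],
)

```text
t: 26.3
eef_pos: [597.6, 152.1, 139.1]
ee_rot: [0.0, 0.796, 0.606, 0.0]
force: [0.4, 0.2, -1.6]
gripper_width: 0.46
```

```bash
python3 -c "
from h import *
c=np.load('pics/w8.npy',allow_pickle=True).item()
print(np.mean([plane(c,p,167.6) for p in [(320.5,275.5),(321,339.5)]],0)-[607.8,-172.1,0])
cv2.imwrite('pics/w8c.png',cv2.resize(c['frame'][240:370,255:385,::-1],None,fx=4.5,fy=4.5,interpolation=2))
to(596.7,152.5,70,-15.5)"
```

```text
[  0.24424676  -1.33350572 167.6       ]
t 26.3 tcp [597.6 152.1 139.1] yaw_y -15.46 tilt [ 3.e-04  0.e+00 -1.e+00] F [ 0.4  0.2 -1.6] w 0.46 q [-0.53  0.73  0.39  1.72 -0.37  0.77 -0.23]
shift units [ 0.003 -0.033  2.303]
twist units [ 0.003 -0.001  0.008] shift after twist [ 0.003 -0.033  2.303]
```

View pics/w8c.png

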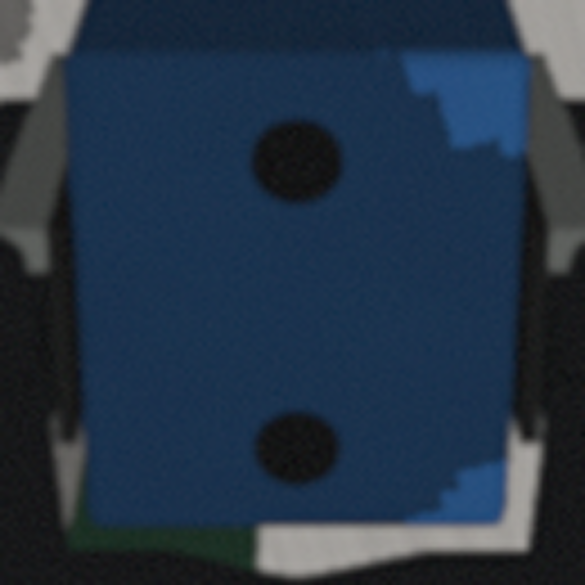

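Offset in the grip is about 1 mm, so the spacer sits over the anvil centre. It should seat at TCP z of about 39. Lowering gently.

Request:
send_rows(
  xyz=[
    [0, -0.03, 0.4],
    [0, 0, 0.7],
    [0, 0, 0.7],
    [0, 0, 0.6],
    [0, 0, 0.4],
    [0, 0, 0.2],
    [0, 0, 0],
    [0, 0, 0],
  ],
  twist=[
    [0, 0, 0],
    [0, 0, 0],
    [0, 0, 0],
    [0, 0, 0],
    [0, 0, 0],
    [0, 0, 0],
    [0, 0, 0],
    [0, 0, 0],
  ],
)

```text
t: 27.1
eef_pos: [597.2, 151.3, 49.6]
ee_rot: [0.0, 0.796, 0.605, 0.0]
force: [0.9, 0.1, -3.6]
gripper_width: 0.462
```

```bash
python3 -c "
from h import *
to(596.7,152.5,40,-15.5)
c=snap('side','s4')
cv2.imwrite('pics/s4c.png',cv2.resize(c['frame'][190:330,160:340,::-1],None,fx=4.3,fy=4.3,interpolation=2))"
```

```text
t 27.1 tcp [597.2 151.3  49.6] yaw_y -15.54 tilt [ 0.001  0.    -1.   ] F [ 0.9  0.1 -3.6] w 0.462 q [-0.49  0.85  0.32  1.76 -0.43  0.6  -0.18]
shift units [ 0.035 -0.026  0.319]
twist units [ 0.01  -0.003 -0.009] shift after twist [ 0.035 -0.026  0.319]
```

View pics/s4c.png

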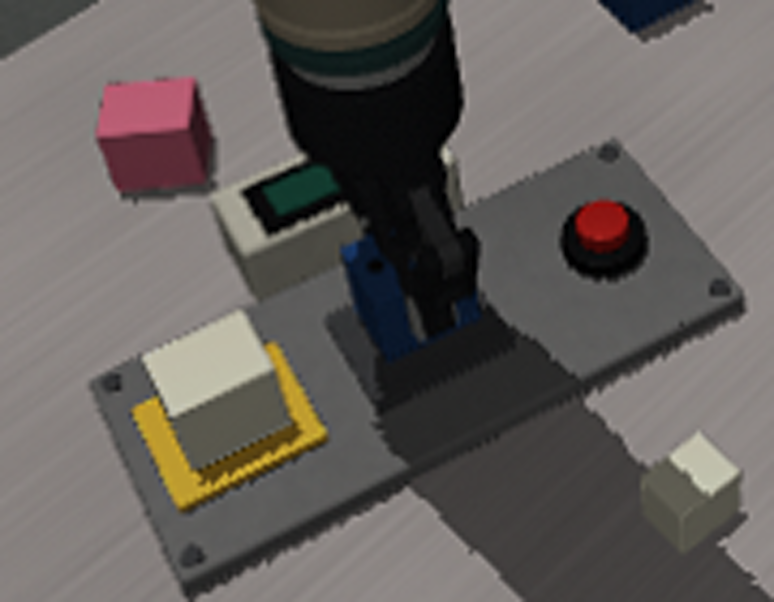

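The spacer is about 10 mm above the anvil at crop (400,310). Continuing slowly.

Request:
send_rows(
  xyz=[
    [0.04, -0.01, 0.05],
    [0, 0, 0.08],
    [0, 0, 0.08],
    [0, 0, 0.05],
    [0, 0, 0.03],
    [0, 0, 0.02],
    [0, 0, 0],
    [0, 0, 0],
  ],
  twist=[
    [0, 0, 0],
    [0, 0, 0],
    [0, 0, 0],
    [0, 0, 0],
    [0, 0, 0],
    [0, 0, 0],
    [0, 0, 0],
    [0, 0, 0],
  ],
)

```text
t: 27.95
eef_pos: [596.6, 152.8, 39.8]
ee_rot: [-0.0, 0.796, 0.605, -0.0]
force: [-0.1, -0.0, -3.2]
gripper_width: 0.462
```

Request:
send_rows(
  xyz=[
    [0, 0, 0.03],
    [0, 0, 0],
    [0, 0, 0],
    [0, 0, 0],
    [0, 0, 0],
    [0, 0, 0],
    [0, 0, 0],
    [0, 0, 0],
  ],
  twist=[
    [0, 0, 0],
    [0, 0, 0],
    [0, 0, 0],
    [0, 0, 0],
    [0, 0, 0],
    [0, 0, 0],
    [0, 0, 0],
    [0, 0, 0],
  ],
)

```text
t: 28.75
eef_pos: [596.8, 152.8, 39.3]
ee_rot: [0.0, 0.796, 0.605, 0.0]
force: [-1.8, -0.6, 5.5]
gripper_width: 0.46
```

Contact at 5.5 N, at the expected height. Releasing and rising.

Request:
send_rows(
  xyz=[
    [0, 0, 0],
    [0, 0, 0],
    [0, 0, 0],
    [0, 0, 0],
    [0, 0, -0.1],
    [0, 0, -0.4],
    [0, 0, -0.7],
    [0, 0, -0.9],
  ],
  twist=[
    [0, 0, 0],
    [0, 0, 0],
    [0, 0, 0],
    [0, 0, 0],
    [0, 0, 0],
    [0, 0, 0],
    [0, 0, 0],
    [0, 0, 0],
  ],
  gripper=0.8,
)

```text
t: 29.55
eef_pos: [596.1, 152.7, 102.6]
ee_rot: [-0.0, 0.796, 0.605, -0.001]
force: [0.9, 0.1, -0.4]
gripper_width: 0.8
```

Request:
send_rows(
  xyz=[
    [0, 0, -0.9],
    [0, 0, -0.9],
    [-0.5, 0, -0.9],
    [-0.6, 0, 0],
    [-0.6, 0, 0],
    [-0.6, 0, 0],
    [0, 0, 0],
    [0, 0, 0],
  ],
  twist=[
    [0, 0, 0],
    [0, 0, 0],
    [0, 0, 0],
    [0, 0, 0],
    [0, 0, 0],
    [0, 0, 0],
    [0, 0, 0],
    [0, 0, 0],
  ],
)

```text
t: 30.35
eef_pos: [577.8, 86.0, 182.2]
ee_rot: [-0.001, 0.796, 0.605, -0.0]
force: [1.0, -0.0, 0.2]
gripper_width: 0.805
```

```bash
python3 -c "
from h import *
to(596.7,152.5,70,-15.5)
c=snap('side','s5')
cv2.imwrite('pics/s5c.png',cv2.resize(c['frame'][190:330,160:340,::-1],None,fx=4.3,fy=4.3,interpolation=2))
c=snap('wrist','w9')
cv2.imwrite('pics/w9c.png',cv2.resize(c['frame'][0:200,220:440,::-1],None,fx=3,fy=3,interpolation=2))
snap('scene','sc5')"
```

```text
t 30.35 tcp [577.8  86.  182.2] yaw_y -15.59 tilt [-1.4e-03  3.0e-04 -1.0e+00] F [ 1.  -0.   0.2] w 0.805 q [-0.46  0.64  0.41  1.77 -0.34  0.8  -0.15]
shift units [2.305 0.016 3.739]
twist units [-0.016  0.001 -0.018] shift after twist [2.304 0.014 3.74 ]
```

View pics/s5c.png

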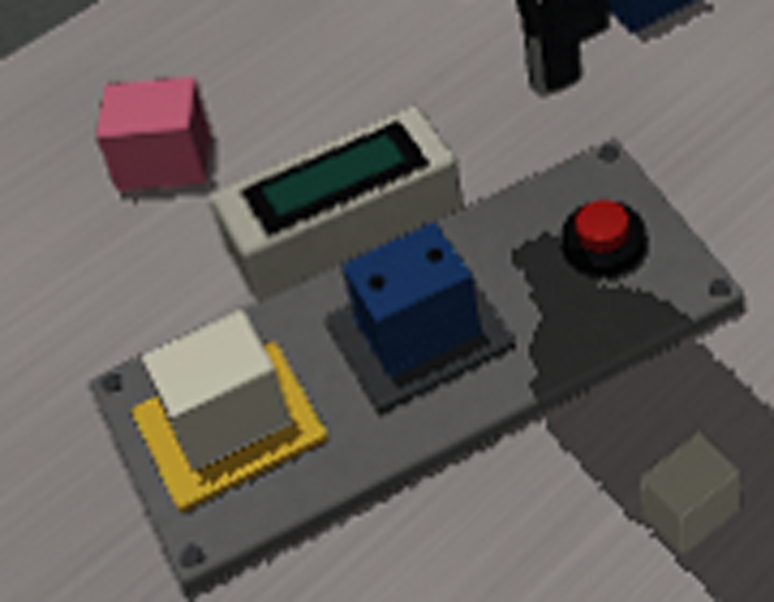

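View pics/w9c.png

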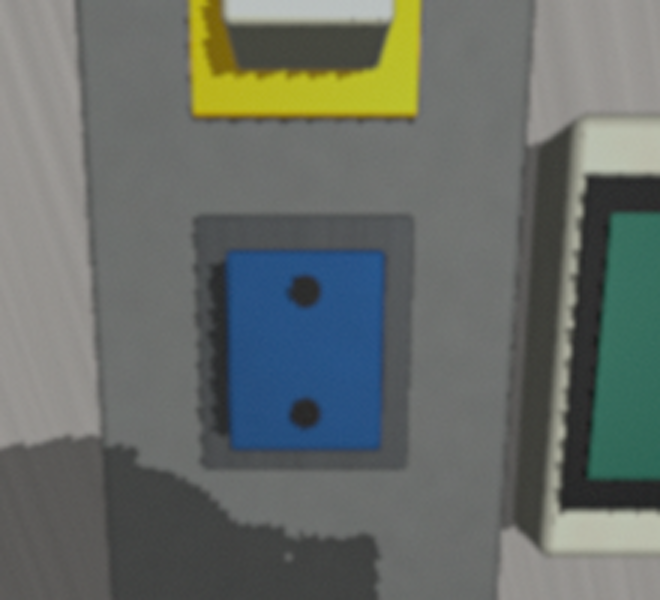

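Side crop: the spacer top is at (410,270), upright on the anvil. The master is at (210,360) on yellow, the button is up, and the gripper is clear. Last, a numerical check of centring and height.

```bash
python3 -c "
from h import *
c=np.load('pics/w9.npy',allow_pickle=True).item();D=np.load('pics/s5.npy',allow_pickle=True).item()
quad(c,[(229,251),(384,251),(380,450),(231,450)],65.8,220,0,3)
quad(c,[(195,215),(413,215),(406,468),(203,467)],20,220,0,3)
for a,b in [((303,291),(376,282)),((305,412),(434,255))]: print(tri([ray(c,(220+a[0]/3-.33,a[1]/3-.33)),ray(D,(160+b[0]/4.3-.38,190+b[1]/4.3-.38))]))
"
```

```text
c [597.1 151.5  65.8] x (np.float64(38.8), np.float64(-15.5)) y (np.float64(49.1), np.float64(74.3))
c [596.8 152.   20. ] x (np.float64(63.4), np.float64(-15.6)) y (np.float64(73.4), np.float64(74.6))
(array([601.05287067, 167.23568566,  65.94541991]), np.float64(1.1447640689384955))
(array([593.3803155 , 138.14075879,  65.60950511]), np.float64(0.9052323871558163))
```

The spacer is within about 1 mm of the anvil's centre, and its top is at 65.8 mm, so it is seated.

```bash
python3 -c "
from rig import workorder,get_state
print(workorder.finish_job(), get_state()['t'])"
```

```text
the job is handed in; nothing more can be done
the job is handed in; nothing more can be done
```

The job is done and handed in at about 30.5 s of the 64 s allowed; the system gives no verdict. With the master on the anvil, I pressed the zero button to its stop (28 N, no more travel). I then moved the master to the yellow pad and set the middle-sized blue spacer on the anvil at about 5 N contact.

**Last checks:**
- **Spacer:** it measured about 1 mm from the anvil's centre, with its top at 65.6–65.9 mm (66 mm expected when seated), upright and square to the anvil.
- **Master:** it looked upright and well inside the yellow pad in the side view. I did not measure it again after release; the gripper let go about 1 mm from the pad's centre.
- **Button and gripper:** the button was up and the gripper was open and clear of everything.

The wrist camera and the fixed cameras disagreed by about 1.5–2 mm in y, so I averaged them. No check failed.

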